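# Castle nut to its cotter slot on a turntable hub

### The job

Two bench turntables in the pottery have their wheel heads off. On the hub with the slotted castle nut, tighten the nut clockwise (seen from above) and carry on until the next slot first lines up with the cotter hole in the spindle, and stop there, ready for the pin. Do not go well past that slot, and leave the plain hexagon nut on the other hub, the pot, the loop tool and the cotter pin as they are.

Things in the scene. Friction and masses are not known exactly. Their poses are not given: they have to be found in the camera images.
- castle_hub: Grey iron turntable foot fixed to the table, left or right, any yaw; origin at the centre of its underside. Foot 150 mm across, column, bearing cap 84 mm across, washer with its top 78 mm up. A 28 mm spindle stands to 128 mm. Its 5 mm cotter hole runs level along this body's x, 114 mm up; a dark line scored across the spindle's end shows its direction.
- castle_nut_grip (a point): On the castle nut's axis, 99 mm above the table, 20 mm above the nut's underside; turns with the nut, z up. Steel hexagon 55 mm across flats (64 mm corners), 28 mm high, topped by a round crown 51 mm wide, 12 mm high, cut by six slots about 8 mm wide, one over the middle of each flat. Flats face this frame's +x and every 60 degrees from it. Room for fingers all round.
- castle_nut (a joint): Angle (rad) of the castle nut on its spindle, growing clockwise seen from above; 0.15 to 0.45 at the start. It counts as tight from 0.7. Slots line up with the hole at 0 and at 1.047, the goal: the next slot. Turning it takes 0.3 N m at 0, growing steadily to 0.5 at the goal as its washer is squeezed; it stays where it is left and neither rises nor sinks. Range -0.4 to 1.4.
- plain_nut_grip (a point): Point on one flat (27.5 mm off the axis, 99 mm above the table, along this frame's x) of the other hub's nut: a plain hexagon nut, 55 mm across flats and 28 mm high, without crown or slots, on a hub and spindle of the same form and size. Turns with that nut. A bystander.
- pot: Bystander: loose terracotta cup-shaped pot, 90 mm across and 85 mm high, standing on the table; origin at the centre of its underside.
- loop_tool: Bystander: loose clay loop tool with a wooden handle, 155 mm long and 14 mm thick, lying on the table along its x; origin near its middle on the underside.
- cotter_pin: Bystander, for later: loose steel cotter pin, 75 mm long and 9 mm thick, lying on the table along its x; origin near its middle on the underside.
There are look-alikes about, which are no part of the job. Leave any yellow look-alike of the castle_hub alone.

How it is judged:
On the way:
1. the castle nut is turned clockwise until it is tight (joint above 0.7) (value of joint castle_nut above 0.7 rad).
At the end, for the whole second after the job is handed in: The castle nut is at rest with its next slot in line with the cotter hole within 10 degrees (joint between 0.873 and 1.222) (value of joint castle_nut between 0.873 and 1.222 rad and velocity of joint castle_nut between -0.05 and 0.05 rad/s); the robot touches nothing.
It fails at once if the castle nut is turned well past the slot (joint above 1.35) (value of joint castle_nut above 1.35 rad).
It fails at once if the pot, the loop tool or the cotter pin is moved by more than 20 mm (distance of any of pot, loop_tool, cotter_pin from where it was at the start of the episode above 0.02 m).
It fails at once if the plain nut is turned by more than about 10 degrees (distance of plain_nut_grip from where it was at the start of the episode above 0.004 m).
It also fails if it takes over 32 s, if anything falls off the work surface, if the arm or the gripper's body presses on something with over 40 N, if the wrist force passes 120 N, or if a joint passes its speed limit or range.

### The arm

A 7-joint arm with a two-finger parallel gripper is mounted at the origin on the work surface. World frame = base frame: x ahead of the robot, y to its left, z up, the work surface at z = 0. Lengths are in m, angles in rad, forces in N, time in s.
With the tool pointing down it reaches from about 0.35 to 0.9 m from the base axis. Payload 19.9 kg.
Tool frame: the origin (TCP) lies between the finger pads; the fingertips stand 22 mm ahead of it and the grasp point (between the pads) lies 3 mm ahead of it; z points along the fingers, y is the line along which they close (so a half turn about z gives the same grasp; the last joint's range is limited). The gripper opens to 94 mm and grips with 3 to 60 N. Pads are 16 mm wide; open, the fingers measure 119 mm over their backs; the gripper's body (75 mm by 177 mm) begins 78 mm behind the grasp point.
Start: joints at [-1.19, 0.417, -0.01, 1.614, 0.005, 1.111, -0.053], TCP at [0.256, 0.57, 0.227] pointing down, gripper open.
Joint ranges: [-2.81, 2.81], [-0.39, 2.02], [-1.27, 1.25], [0.06, 2.57], [-1.19, 4.33], [0.19, 2], [-2.82, 2.82]. Speed limits (rad/s): [1.89, 1.89, 2.39, 2.39, 3.01, 3.01, 3.01].

### API

Orientations are given as a unit quaternion [w, x, y, z].
In Python, from cell import arm, viewer, order gives the robot as it stands.
- The arm moves only by the tool send_rows, never from a script. Its argument "increments" is text: rows parted by semicolons, each of 4 numbers parted by spaces: the shift along the tool's x, y, z in m, then the turn about the tool's z in rad. In form: tx ty tz spin; .... A call has 1 to 20 rows; each row shifts and turns the commanded pose from where the row before left it, along the tool's axes as they then stand; what a row does not reach is not made up. A row lasts 1/10 s, in which the tool goes at most 50 mm and 8.59 degrees, less where a joint would pass 70% of its speed; a pose out of reach is approached as far as the arm can. A call is refused whole if a number of a shift passes 0.05 or a number of a turn 0.15, either way. A call with a gripper value outside its range is refused whole. "grip" is the finger opening in m, from 0 to 0.094, set as the call begins (left out, the last holds). The fingers move at their own pace and stop on an object; "newtons" is the grip in N (left out, the last holds). Time passes only in rows, so rows that do not move let the fingers close. It gives the time, the measured TCP pose, the force, the opening and the grip force at its end, in the units of the state.
- arm.observe(): the state, without advancing time (a new reading comes with each control period).
- viewer.read_camera(name): name is "side" or "top" or "wrist"; returns a dict with "color" (480x640x3 uint8, red, green, blue), "z_map" (480x640 float32, m along the optical axis (not along the pixel's ray), 0 where there is no reading), "fx", "fy", "cx", "cy" (pixels), "k1" (the pictures are not rectified: a ray, as slopes to the right and down, at radius r is drawn at 1 + k1 r^2 times it, then the intrinsics apply), "eye" and "attitude" of the camera in the world. Camera axes: x right, y down, z forward; pixel columns grow to the right and rows downward; lengths in m; the calibration is good to about 2 mm. A picture is of the moment at which its call begins.
- order.hand_in(): hands the job in; it is judged then, once.
The state is a dict: "time_s": time; "joint_pos": joint angles; "joint_vel": joint speeds; "tau": joint torques, N m; "tool_pos": TCP position; "ee_rot": TCP orientation; "ft_force": force on the tool from outside, world axes, zero at the start; "torque": the same for the moment, N m; "gripper_width": finger opening in m; "grasp_force": force on a finger pad.
Only numpy, scipy, OpenCV 4.12 (cv2) and the standard library are available. Lean on these libraries where they do the work, as an engineer would, in place of code of your own. Each camera call takes 0.05 s, during which the arm holds its last target. There are 200 camera calls.

## Working session

There is one attempt and no reset: what is moved stays moved. The work goes in short steps, Python scripts to look and compute and a tool call to move; the robot and the scene stay as the last step left them, time stands still between calls to the robot, and variables do not carry over. Pictures are saved under pics/ and viewed, at most 10 in all, crops included, and the job is handed in when it is done.

Besides the shell and the picture viewer there is one more tool, called after ">>>" as name(argument=value, ...), one argument or row to a line, values as JSON. send_rows: Moves the arm, as the interface text tells. Its arguments: {"type":"object","properties":{"increments":{"type":"string"},"grip":{"type":"number"},"newtons":{"type":"number"}},"required":["increments"]}

```bash
mkdir -p pics; python3 - <<'E'
from cell import arm, viewer
import cv2,pickle
d={}
for n in("top","side"):
    c=viewer.read_camera(n); d[n]=c
    cv2.imwrite(f"pics/{n}1.png",c["color"][:,:,::-1])
    print(n,c["fx"],c["fy"],c["cx"],c["cy"],c["k1"],c["eye"],c["attitude"])
pickle.dump(d,open("d.pkl","wb"))
print(arm.observe())
E
```

```text
top 582.4590377047424 582.4590377047424 315.64934270520604 239.79302707074643 -0.07664893172559463 [ 0.46091793 -0.07082807  1.34967268] [-0.03891779  0.71197427 -0.7002038   0.03595395]
side 582.2316640768852 582.2316640768852 320.37600226254733 235.75027637821734 -0.13459969980031938 [-0.18827675 -1.1138416   1.00045642] [-0.43969903  0.84763711 -0.25767451  0.14758024]
{'time_s': 0.1, 'joint_pos': array([-1.18952867,  0.41793074, -0.01031374,  1.6141078 ,  0.00469523,
        1.11069072, -0.05298946]), 'joint_vel': array([ 0.00107573, -0.00042646,  0.00091448, -0.00168463,  0.00057915,
       -0.00291939,  0.00087636]), 'tau': array([ 3.31032243e-03, -8.52588058e+01,  6.41675089e-01, -4.26700366e+01,
       -4.87024616e-02,  1.63184723e-02,  1.55981365e-04]), 'tool_pos': array([0.25630145, 0.56968654, 0.2268801 ]), 'ee_rot': array([-7.85249496e-05,  2.09800278e-01,  9.77744104e-01, -5.50774195e-04]), 'ft_force': array([ 0.55630298, -0.4364054 , -1.50900408]), 'torque': array([0.00554942, 0.05777279, 0.02726308]), 'grasp_force': 0.0, 'gripper_width': 0.09422699020463329}
```

View pics/top1.png

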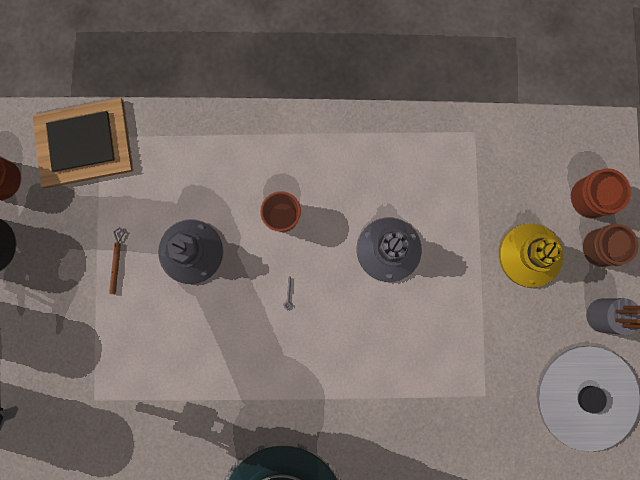

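View pics/side1.png

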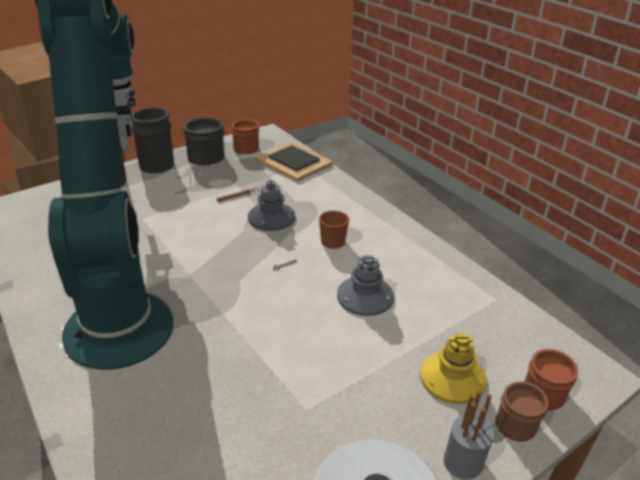

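Candidates: grey castle nut at top (395,245), which is the slotted one on a grey hub. Grey plain hexagon nut at (183,248) is the bystander, and the yellow castle nut at (545,252) is the look-alike. I choose (395,245) and check it in a close crop. The pot is at (281,212), the pin at (290,293) and the tool at (117,262).

```bash
cat > h.py <<'E'
import numpy as np
from scipy.spatial.transform import Rotation as R
def rays(c,uv):
    uv=np.atleast_2d(uv).astype(float)
    d=np.c_[(uv[:,0]-c["cx"])/c["fx"],(uv[:,1]-c["cy"])/c["fy"]]
    s=d.copy()
    for _ in range(8): s=d/(1+c["k1"]*(s**2).sum(1,keepdims=True))
    q=c["attitude"]; return R.from_quat([q[1],q[2],q[3],q[0]]).apply(np.c_[s,np.ones(len(s))])
def plane(c,uv,z):
    r=rays(c,uv); e=np.array(c["eye"]); return e+r*((z-e[2])/r[:,2])[:,None]
def cloud(c,u0,u1,v0,v1):
    U,V=np.meshgrid(np.arange(u0,u1),np.arange(v0,v1)); uv=np.c_[U.ravel(),V.ravel()]
    return uv,np.array(c["eye"])+rays(c,uv)*c["z_map"][v0:v1,u0:u1].reshape(-1,1)
E
python3 - <<'E'
from h import *
import cv2,pickle
c=pickle.load(open("d.pkl","rb"))["top"]
cv2.imwrite("pics/crop1.png",cv2.resize(c["color"][205:290,345:445,::-1],None,fx=7,fy=7,interpolation=cv2.INTER_CUBIC))
uv,p=cloud(c,345,445,205,290)
for a,b in((.122,.135),(.113,.123),(.1,.111),(.07,.085)):
    m=(p[:,2]>a)&(p[:,2]<b); q=p[m]; print(a,m.sum(),q.mean(0),q.min(0),q.max(0))
print(plane(c,[[395,243],[281,212],[290,293],[183,240]],.128))
E
```

```text
0.122 158 [ 0.58521193 -0.2335099   0.12655808] [ 0.57042585 -0.25843594  0.12204487] [ 0.60634686 -0.21337156  0.13219213]
0.113 195 [ 0.5842828  -0.23327443  0.11797172] [ 0.55979797 -0.2593771   0.11301408] [ 0.60944617 -0.20774352  0.12298628]
0.1 219 [ 0.58286632 -0.23060356  0.10584766] [ 0.55654219 -0.26379107  0.10014548] [ 0.61341419 -0.20242557  0.11078767]
0.07 463 [ 0.58114227 -0.22887218  0.0743731 ] [ 0.54351278 -0.274996    0.07001755] [ 0.6258861  -0.19283896  0.08499441]
[[ 0.58673182 -0.23213435  0.128     ]
 [ 0.64884699  0.00989156  0.128     ]
 [ 0.4780267  -0.01286391  0.128     ]
 [ 0.58569704  0.2164763   0.128     ]]
```

View pics/crop1.png

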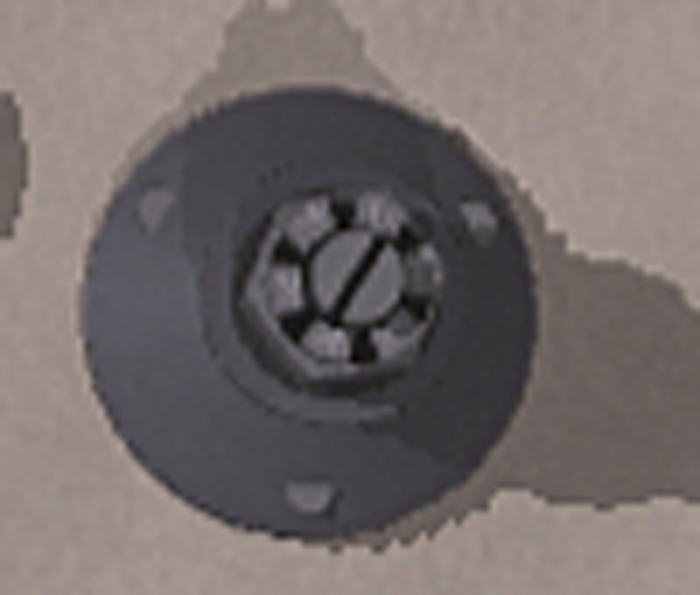

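The crop confirms it: grey foot, six slots, scored line at crop (335,315)-(385,240), crown centre about (355,276). By eye the slot sits about 17° clockwise of the line, so about 43° remains. Next I work out the approach.

```bash
python3 - <<'E'
from h import *
import pickle
from cell import arm
c=pickle.load(open("d.pkl","rb"))["top"]
f=lambda a:np.array(a)/7.+[345-.43,205-.43]
s=plane(c,f([[345,212],[412,235],[425,295],[362,345],[297,322],[288,248]]),.119)[:,:2]
l=plane(c,f([[335,315],[385,240]]),.128)[:,:2]
ctr=s.mean(0); a=np.degrees(np.arctan2(*(s-ctr).T[::-1]))
print(ctr,l.mean(0),a%60,np.degrees(np.arctan2(*(l[1]-l[0])[::-1])))
o=arm.observe();q=o["ee_rot"];M=R.from_quat([q[1],q[2],q[3],q[0]])
print(M.inv().apply(np.array([.586,-.232,.227])-o["tool_pos"]), M.as_matrix())
print("tool y az",np.degrees(np.arctan2(M.as_matrix()[1,1],M.as_matrix()[0,1])))
E
```

```text
[ 0.58550193 -0.23389146] [ 0.5842068  -0.23426219] [ 8.87562235  6.46006183 15.77553277  6.06412811  9.12739934  7.96255261] -33.24165274235776
[-6.29575995e-01 -5.95849115e-01  5.90303591e-04] [[-9.11967674e-01  4.10261883e-01 -3.84659772e-04]
 [ 4.10262056e-01  9.11967080e-01 -1.04408333e-03]
 [-7.75505455e-05 -1.10998156e-03 -9.99999381e-01]]
tool y az 65.77869715339052
```

>>> send_rows(
  increments="-0.035 -0.033 0 0;-0.035 -0.033 0 0;-0.035 -0.033 0 0;-0.035 -0.033 0 0;-0.035 -0.033 0 0;-0.035 -0.033 0 0;-0.035 -0.033 0 0;-0.035 -0.033 0 0;-0.035 -0.033 0 0;-0.035 -0.033 0 0;-0.035 -0.033 0 0;-0.035 -0.033 0 0;-0.035 -0.033 0 0;-0.035 -0.033 0 0;-0.035 -0.033 0 0;-0.035 -0.033 0 0;-0.035 -0.033 0 0;-0.035 -0.033 0 0;0 0 0 0;0 0 0 0",
  grip=0.094,
  newtons=60,
)

```text
time_s: 2.1
tool_pos: [0.5869, -0.2311, 0.2267]
ee_rot: [-0.001, 0.211, 0.978, -0.0]
ft_force: [-0.8, 0.5, 0.7]
gripper_width: 0.0941
grasp_force: 0.0
```

```bash
python3 - <<'E'
from h import *
from cell import arm,viewer
import cv2,pickle
c=viewer.read_camera("wrist");pickle.dump(c,open("w.pkl","wb"))
cv2.imwrite("pics/w1.png",c["color"][:,:,::-1])
o=arm.observe();print(o["tool_pos"],o["ee_rot"],o["joint_pos"],c["eye"])
uv,p=cloud(c,0,640,0,480)
near=np.hypot(p[:,0]-.585,p[:,1]+.233)<.05
for a,b in((.124,.132),(.115,.121),(.102,.11)):
    q=p[near&(p[:,2]>a)&(p[:,2]<b)]
    if len(q): print(a,len(q),q.mean(0),q.min(0),q.max(0))
E
```

```text
[ 0.58698306 -0.22985483  0.22695389] [-5.03797829e-04  2.09871176e-01  9.77728914e-01  7.91549141e-05] [-0.02956679  0.46245464  0.48387013  1.6123694  -0.23202455  1.12533652
  1.65965335] [ 0.520762   -0.20107088  0.38395283]
0.124 1437 [ 0.58607287 -0.23422586  0.12774405] [ 0.57226078 -0.24833229  0.12402106] [ 0.60054335 -0.21997993  0.13008794]
0.115 1839 [ 0.5853339  -0.23378086  0.11862897] [ 0.5609578  -0.26029116  0.11501049] [ 0.61250672 -0.20873181  0.12099447]
0.102 1616 [ 0.57959857 -0.23106145  0.10695356] [ 0.55720021 -0.26583525  0.10204649] [ 0.61623521 -0.2031814   0.10999768]
```

View pics/w1.png

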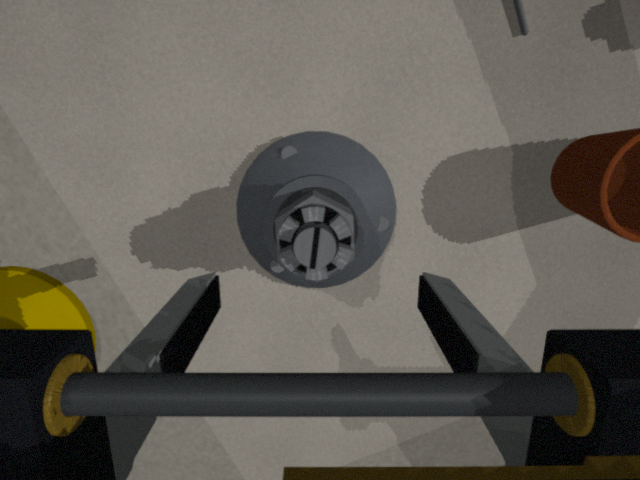

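The nut is at (315,240) between the fingers, with the line nearly vertical at (315,247). The yellow hub is at (45,320) and the pot is at right, both clear.

```bash
cat > ang.py <<'E'
from h import *
import cv2
def measure(c,ctr):
    g=c["color"].mean(2); t=np.radians(np.arange(0,360,1.))
    q=c["attitude"];M=R.from_quat([q[1],q[2],q[3],q[0]])
    def proj(P):
        v=M.inv().apply(P-np.array(c["eye"])); s=v[:,:2]/v[:,2:]; s=s*(1+c["k1"]*(s**2).sum(1,keepdims=True))
        return np.c_[s[:,0]*c["fx"]+c["cx"],s[:,1]*c["fy"]+c["cy"]].astype(np.float32)
    def prof(r,z):
        uv=proj(np.c_[ctr[0]+r*np.cos(t),ctr[1]+r*np.sin(t),0*t+z]); return cv2.remap(g.astype(np.float32),uv[:,:1],uv[:,1:],1).ravel()
    out=[]
    for r in(.018,.020,.022):
        out.append(np.degrees(np.angle(-(prof(r,.119)*np.exp(6j*t)).sum()))/6%60)
    x,y=np.meshgrid(np.linspace(-.0115,.0115,60),np.linspace(-.0115,.0115,60)); k=np.hypot(x,y)<.0115
    P=np.c_[x[k],y[k]]; uv=proj(np.c_[P+ctr,0*P[:,:1]+.128]); I=cv2.remap(g.astype(np.float32),uv[:,:1],uv[:,1:],1).ravel()
    D=P[I<.6*np.median(I)]; w,V=np.linalg.eigh(np.cov(D.T)); L=np.degrees(np.arctan2(V[1,1],V[0,1]))%180
    s=np.mean(out); print("slots",out,"line",L,D.mean(0),"line-slot mod60 (deg cw)",(L-s)%60,"remaining rad",np.radians(60-(L-s)%60))
E
python3 - <<'E'
from ang import *
import pickle
from cell import arm
c=pickle.load(open("w.pkl","rb"));ctr=np.array([.5862,-.2341])
measure(c,ctr)
g=c["color"][180:300,250:380,::-1];cv2.imwrite("pics/w2.png",cv2.resize(g,None,fx=5,fy=5,interpolation=2))
o=arm.observe();q=o["ee_rot"];M=R.from_quat([q[1],q[2],q[3],q[0]])
print(M.inv().apply(np.array([*ctr,.104])-o["tool_pos"]))
E
```

```text
slots [np.float64(8.239179593645723), np.float64(7.851623460635692), np.float64(7.8242961352334675)] line 148.49509242270219 [0.00016642 0.00030679] line-slot mod60 (deg cw) 20.523392692863894 remaining rad 0.6889967750263775
[-0.00115332 -0.0041856   0.12295301]
```

View pics/w2.png

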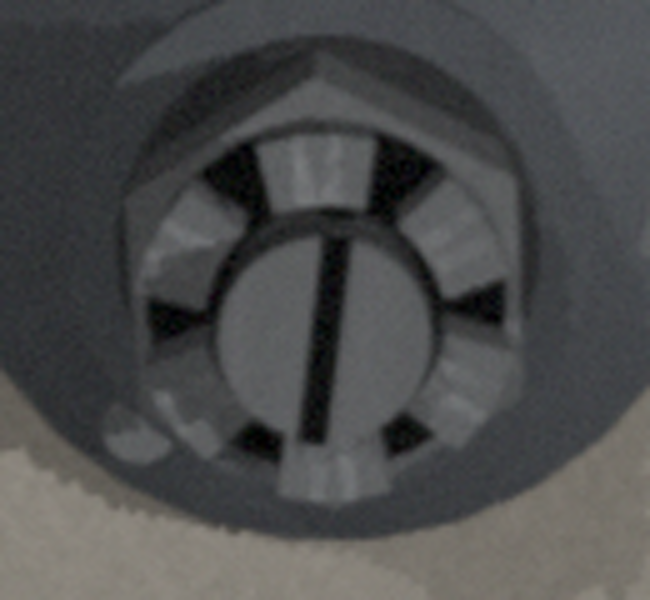

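The crop shows the slots at about (180,318) and (480,305), i.e. flats facing the fingers, with the line tilted slightly from (335,240) to (312,440). About 0.70 rad remains. Descend and grip.

>>> send_rows(
  increments="-0.001 -0.004 0 -0.04;0 0 0.02 0;0 0 0.03 0;0 0 0.03 0;0 0 0.025 0;0 0 0.018 0;0 0 0 0;0 0 0 0",
)

```text
time_s: 2.95
tool_pos: [0.5868, -0.2334, 0.1052]
ee_rot: [0.0, 0.19, 0.982, 0.0]
ft_force: [0.0, 0.4, 0.3]
gripper_width: 0.094
grasp_force: 0.0
```

>>> send_rows(
  increments="0 0 0 0;0 0 0 0;0 0 0 0;0 0 0 0;0 0 0 0;0 0 0 0;0 0 0 0;0 0 0 0",
  grip=0.045,
  newtons=60,
)

```text
time_s: 3.75
tool_pos: [0.5865, -0.2344, 0.1046]
ee_rot: [0.0, 0.19, 0.982, -0.0]
ft_force: [-0.6, 0.3, 4.2]
gripper_width: 0.0547
grasp_force: 60.0
```

>>> send_rows(
  increments="0 0 0 0.08;0 0 0 0.08;0 0 0 0.08;0 0 0 0.08;0 0 0 0.08;0 0 0 0.08;0 0 0 0.08;0 0 0 0.08;0 0 0 0.07;0 0 0 0;0 0 0 0",
)

```text
time_s: 4.85
tool_pos: [0.5866, -0.2344, 0.1046]
ee_rot: [0.0, 0.519, 0.855, -0.0]
ft_force: [-1.1, 0.6, 5.1]
gripper_width: 0.0548
grasp_force: 60.0
```

```bash
python3 - <<'E'
from ang import *
from cell import arm,viewer
o=arm.observe();q=o["ee_rot"];M=R.from_quat([q[1],q[2],q[3],q[0]]).as_matrix()
print("tool y az",np.degrees(np.arctan2(M[1,1],M[0,1])),o["gripper_width"],o["ft_force"],o["torque"],o["joint_pos"])
c=viewer.read_camera("wrist")
cv2.imwrite("pics/w3.png",c["color"][:,:,::-1])
try: measure(c,np.array([.5862,-.2341]))
except Exception as e: print(e)
E
```

```text
tool y az 27.500224115701062 0.05478493583570925 [-1.11740927  0.55936478  5.12667397] [-0.1399022   0.28390074 -0.13056553] [-0.09610916  0.63711893  0.59725027  1.710625   -0.43090184  0.9280526
  1.15292609]
slots [np.float64(24.976362907767392), np.float64(26.05436993649245), np.float64(22.40681782895264)] line 148.58583701138133 [4.31343241e-05 3.21075044e-05] line-slot mod60 (deg cw) 4.10665345364383 remaining rad 0.9755229271921165
```

View pics/w3.png

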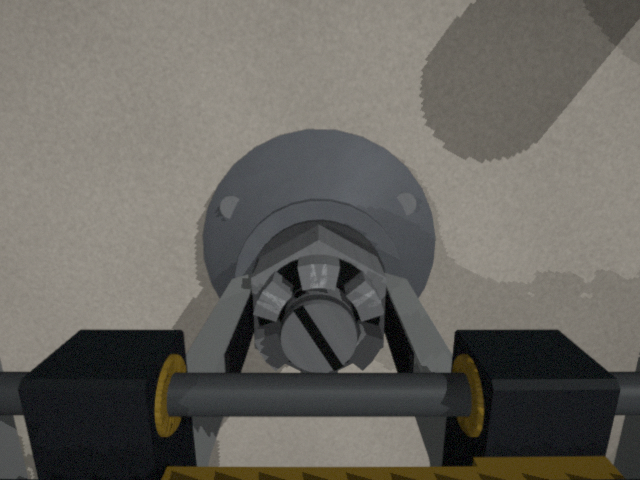

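The nut turned with the fingers. The line runs from (297,310) to (338,368) and points at the upper-left slot at (290,275). Flat azimuth is 27.5° against the line at 28.5°, so it is aligned. Release and lift.

>>> send_rows(
  increments="0 0 0 0;0 0 0 0;0 0 0 0;0 0 0 0;0 0 0 0;0 0 0 0;0 0 -0.02 0;0 0 -0.03 0;0 0 -0.03 0;0 0 -0.03 0;0 0 -0.02 0;0 0 0 0;0 0 0 0;0 0 0 0",
  grip=0.094,
)

```text
time_s: 6.3
tool_pos: [0.5862, -0.234, 0.2335]
ee_rot: [-0.001, 0.52, 0.854, -0.0]
ft_force: [-0.1, -0.3, -0.4]
gripper_width: 0.0939
grasp_force: 0.0
```

```bash
python3 - <<'E'
from ang import *
from cell import arm,viewer
c=viewer.read_camera("wrist")
measure(c,np.array([.5862,-.2341]))
g=c["color"][180:300,250:380,::-1];cv2.imwrite("pics/w4.png",cv2.resize(g,None,fx=5,fy=5,interpolation=2))
E
```

```text
slots [np.float64(28.052454835372913), np.float64(28.323560659053438), np.float64(27.692570623932394)] line 148.51086375589063 [1.06192845e-05 9.07777546e-05] line-slot mod60 (deg cw) 0.48800171643770796 remaining rad 1.038680314489376
```

View pics/w4.png

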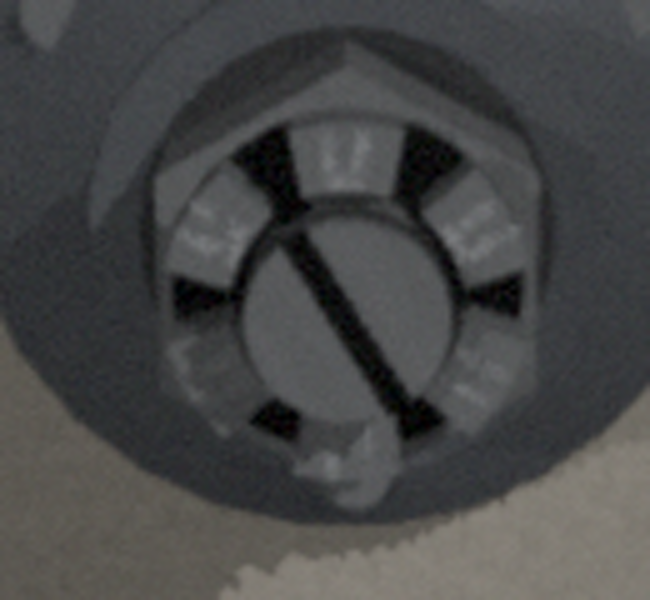

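The line from (290,235) to (410,415) runs straight into the slots at (265,170) and (420,420), within about 0.5°. The gripper is clear.

```bash
python3 -c "
from cell import order
print(order.hand_in())"
```

```text
the job is handed in; nothing more can be done
None
```

The castle nut is tightened clockwise by about 0.7 rad to its next slot, which lines up with the cotter hole to within about 0.5° in the last camera view; the gripper is released and clear, the job is handed in, and no verdict was shown.

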